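Hold a moulding in the corner of a jig

TASK

Pick up the bevelled oak moulding from the counter and seat it in the wooden jig: lying flat on the bed, square back tight and flush against the dark fence, end butted up to the red stop block. Then hold it there with one firm diagonal push of the fingers (about 15 to 20 N), towards the fence and down, so that it bears hard on the fence and on the bed at once, and finish while still pushing. Leave the glue bottle, the pencil cup and the green door sample where they are.

Things in the scene. Friction and masses are not known exactly. Their poses are not given: they have to be found in the camera images.
- moulding: Loose oak stick, 40 (x) x 120 (y) x 38 (z) mm, 100-190 g. Origin: centre of underside, z up. Square back: +x face. The -x front is upright for the lowest 22 mm, then a 45 degree bevel runs from (x -20, z 22) to (x -4, z 38); flat top from there to x +20. Starts flat on the counter, bevel towards the robot (yaw within 0.4 rad); grip it across x (40 mm), low on the upright sides.
- bevel (a point): Middle of the moulding's bevel: at (-12, 0, 30) mm in the moulding's frame.
- back_end (a point): Lower corner of the moulding where back and +y end meet: at (20, 60, 0) mm in the moulding's frame. It lies at corner when the moulding is seated.
- bed: Light plywood bed of the jig, same frame as the jig: x -90 to +80, y -125 to +125 mm, 12 mm thick (its top is 12 mm above the counter). Smooth waxed wood: friction 0.28 to 0.42 against the moulding, as on fence and stop; it takes that share of a downward push out of a forward one.
- jig: Jig fixed to the counter (origin on the counter, z up, +x points from the open side, nearer the robot, to the fence). It stands in a different place and turn (yaw within 0.3 rad) each time, left or right of the moulding; it carries bed, fence and stop.
- fence: Dark wooden fence at the far side of the bed, same frame as the jig: its face towards the robot is the plane x = +55 mm, it is 20 mm thick, runs along y over the full 250 mm, and its top is 57 mm above the counter (45 mm above the bed).
- stop: Red stop block fixed on the bed at its +y end, same frame as the jig: its face towards -y is the plane y = +90 mm, it is 25 mm thick, spans x -30 to +55 mm, and its top is 42 mm above the counter (30 mm above the bed).
- corner (a point): Where fence face, stop face and bed top meet: at (55, 90, 12) mm in the jig's frame, axes as the jig's. The seated moulding has its origin at (35, 30, 12) mm in the jig's frame and the same yaw as the jig, its bevel facing away from the fence.
- glue: Bystander: yellow glue bottle with orange cap, 52 mm across, 130 mm high, standing; origin at the centre of its foot.
- cup: Bystander: blue pencil cup, 72 mm across, 90 mm high (pencils to 150 mm); origin at the centre of its foot.
- chip: Bystander: green door sample lying flat, 75 x 110 x 18 mm; origin at the centre of its underside.
Mind the look-alikes: they are no part of the job. Of the things shaped like the moulding, the wooden one is meant.

How it is judged:
By the outcome, as a careful person would: the job done as asked, in the order asked, and still so for the second after the job is handed in, while the arm keeps its last pose, push and grip.
It also fails if it takes over 54 s, if anything falls off the work surface, if the arm or the gripper's body presses on something with over 40 N, if the wrist force passes 120 N, or if a joint passes its speed limit or range.

ROBOT

A 7-joint arm with a two-finger parallel gripper is mounted at the origin on the work surface. World frame = base frame: x ahead of the robot, y to its left, z up, the work surface at z = 0. Lengths are in m, angles in rad, forces in N, time in s.
With the tool pointing down it reaches from about 0.4 to 0.925 m from the base axis. Payload 4.1 kg.
Tool frame: the origin (TCP) lies on the centre line of the jaws, within the pads' length; the fingertips stand 11 mm ahead of it and the grasp point (between the pads) lies 8 mm behind it (robot.finger_overhang is the distance from the TCP to the fingertips, in m); z points along the fingers, y is the line along which they close (so a half turn about z gives the same grasp; the last joint's range is limited). The gripper opens to 85 mm and grips with 20 to 120 N. Pads are 22 mm wide; open, the fingers measure 114 mm over their backs; the gripper's body (76 mm by 85 mm) begins 54 mm behind the grasp point. The pads swing forward as they close: fully open they stand 13 mm farther back than shut.
Start: joints at [-0.099, 0.398, 0.045, 1.537, -0.019, 1.207, -0.051], TCP at [0.65, 0, 0.242] pointing down, gripper open.
Joint ranges: [-2.82, 2.82], [-0.49, 2.23], [-1.37, 1.46], [0, 2.46], [-1.36, 4.5], [0.23, 2], [-2.94, 2.94]. Speed limits (rad/s): [2.57, 2.57, 3.14, 3.14, 3.14, 3.14, 3.14].

INTERFACE

Orientations are given as a unit quaternion [x, y, z, w].
In Python, from plant import get_obs, eyes, robot gives the robot as it stands.
- The arm moves only by the tool carry_out, never from a script. Its argument "targets" is a list of rows, each an object of numbers: "grip": the opening, from 0 (shut) to 1 (fully open); "dx", "dy", "dz": the shift along the tool's x, y, z in cm; "rx", "ry", "rz": the turn, a rotation vector about the tool's x, y, z in degrees. A call has 1 to 12 rows; each row shifts and turns the commanded pose from where the row before left it, along the tool's axes as they then stand; what a row does not reach is not made up. A row lasts 1/8 s, in which the tool goes at most 62.5 mm and 10.7 degrees, less where a joint would pass 70% of its speed; a pose out of reach is approached as far as the arm can. A call is refused whole if a number of a shift passes 6.25 or a number of a turn 10.7, either way. A call with a gripper value outside its range is refused whole. The fingers move at their own pace and stop on an object; the grip force is fixed at half the most. Time passes only in rows, so rows that do not move let the fingers close. It gives the time, the measured TCP pose, the force, the opening and the grip force at its end, in the units of the state.
- get_obs(): the state, without advancing time (a new reading comes with each control period).
- eyes.grab_frame(name): name is "scene" or "side" or "wrist"; returns (picture, depth): 400x640x3 uint8, red, green, blue; 400x640 float32, m along the optical axis (not along the pixel's ray), 0 where there is no reading.
- eyes.calibration(name): a dict with "intrinsics" (3x3 intrinsics, pixels), "xyz" and "rotation" of the camera in the world; the wrist camera has in their place "mount" (4x4, takes a point from camera to tool coordinates, whose origin is the TCP and whose axes are the flange's). Camera axes: x right, y down, z forward; pixel columns grow to the right and rows downward; lengths in m; the calibration is good to about 2 mm. A picture is of the moment at which its call begins: read the wrist's pose just before it. calibration takes no time and is no camera call.
- robot.close_job(): hands the job in; it is judged then, once.
Trained networks look in the newest picture that a camera, given by its name, has taken for a name from the list of things; names that differ only in an ending like _2 or _b are one class to them, and where a whole thing is asked for, a point or a joint stands for the part that bears it (a point fixed in the world has none). Each returns a list of dicts, best first, with "conf" (0 to 1); they miss things now and then, are a little off and sometimes report something else, mostly with a low value. They report only what shows in the picture. A call takes as long as a camera call. They do not tell look-alikes from the thing itself.
- eyes.spot_in(camera, name): "at" ([row, column] in pixels, amid what is visible of it).
The state is a dict: "clock": time; "joint_pos": joint angles; "qd": joint speeds; "joint_torque": joint torques, N m; "tcp_pos": TCP position; "ee_rot": TCP orientation; "force": force on the tool from outside, world axes, zero at the start; "torque": the same for the moment, N m; "grip_width": opening from 0.0 (shut) to 1.0 (fully open); "finger_force": force on a finger pad.
Only numpy, scipy, OpenCV 4.12 (cv2) and the standard library are available. Lean on these libraries where they do the work, as an engineer would, in place of code of your own. Each camera call takes 0.05 s, during which the arm holds its last target. There are 200 camera calls.

## Working session

There is one attempt and no reset: what is moved stays moved. The work goes in short steps, Python scripts to look and compute and a tool call to move; the robot and the scene stay as the last step left them, time stands still between calls to the robot, and variables do not carry over. Pictures are saved under pics/ and viewed, at most 10 in all, crops included, and the job is handed in when it is done.

Besides the shell and the picture viewer there is one more tool, called after "Call:" as name(argument=value, ...), one argument or row to a line, values as JSON. carry_out: Moves the arm, as the interface text tells. Its arguments: {"type":"object","properties":{"targets":{"type":"array"}},"required":["targets"]}

```bash
mkdir -p pics; ls; cat > h.py <<'E'
import numpy as np, cv2
from scipy.spatial.transform import Rotation as R
from plant import get_obs, eyes, robot
def cam(name):
    o=get_obs(); p,d=eyes.grab_frame(name); c=eyes.calibration(name); K=np.array(c["intrinsics"])
    if "mount" in c:
        T=np.eye(4); T[:3,:3]=R.from_quat(o["ee_rot"]).as_matrix(); T[:3,3]=o["tcp_pos"]; T=T@np.array(c["mount"])
    else:
        T=np.eye(4); r=np.array(c["rotation"]); T[:3,:3]=r if r.shape==(3,3) else R.from_quat(r).as_matrix(); T[:3,3]=c["xyz"]
    return p,d,K,T
def cloud(d,K,T):
    v,u=np.mgrid[:d.shape[0],:d.shape[1]]
    P=np.stack([(u-K[0,2])/K[0,0]*d,(v-K[1,2])/K[1,1]*d,d],-1)@T[:3,:3].T+T[:3,3]
    P[d<=0]=np.nan
    return P
def save(n,p): cv2.imwrite(f"pics/{n}.png",cv2.cvtColor(p,cv2.COLOR_RGB2BGR))
E
python3 - <<'E'
from h import *
p,d,K,T=cam("scene"); save("scene",p); P=cloud(d,K,T); np.savez("scene",p=p,P=P)
for n in ["moulding","jig","fence","stop","glue","cup","chip","bevel","corner"]:
    for q in eyes.spot_in("scene",n)[:4]: 
        r,c=map(int,q["at"]); print(n,r,c,round(q["conf"],2),P[r,c].round(3))
p,d,K,T=cam("side"); save("side",p); P=cloud(d,K,T); np.savez("side",p=p,P=P)
print(get_obs())
E
```

```text
pics
moulding 179 368 0.93 [0.431 0.169 0.027]
moulding 209 377 0.9 [0.563 0.158 0.024]
moulding 170 431 0.82 [0.418 0.349 0.031]
moulding 205 442 0.56 [0.58  0.311 0.03 ]
jig 223 238 0.84 [ 0.612 -0.16   0.057]
fence 228 241 0.75 [ 0.618 -0.154  0.047]
stop 203 280 0.67 [ 0.529 -0.068  0.041]
stop 206 379 0.6 [0.564 0.162 0.032]
glue 240 456 0.76 [0.753 0.257 0.074]
cup 273 162 0.87 [ 0.775 -0.273  0.089]
chip 273 329 0.92 [0.747 0.013 0.017]
bevel 204 441 0.9 [0.574 0.312 0.028]
bevel 176 374 0.87 [0.422 0.188 0.029]
bevel 206 380 0.81 [0.562 0.165 0.031]
bevel 171 435 0.65 [0.418 0.361 0.027]
corner 224 241 0.86 [ 0.618 -0.153  0.057]
{'clock': 0.55, 'joint_pos': array([-0.0990214 ,  0.39838305,  0.045114  ,  1.53662778, -0.01871746,
        1.2069302 , -0.05072503]), 'qd': array([ 1.80536588e-03, -2.55861351e-03, -2.45032228e-05, -2.12108641e-04,
        1.26129861e-03,  7.79057917e-05, -1.03914407e-03]), 'joint_torque': array([-1.31685942e-03, -4.74653435e+01,  1.36119291e+00, -2.54335034e+01,
        1.13588068e-02,  1.51234843e-03, -1.64715925e-05]), 'tcp_pos': array([6.50008791e-01, 3.99509290e-05, 2.42345565e-01]), 'ee_rot': array([7.07089001e-01, 7.07124560e-01, 2.61544765e-05, 2.60605265e-05]), 'force': array([0.86517314, 0.12023783, 0.14363508]), 'torque': array([ 0.04489856, -0.04367576,  0.05245973]), 'finger_force': 0.0, 'grip_width': 1.002295833841582}
```

View pics/scene.png

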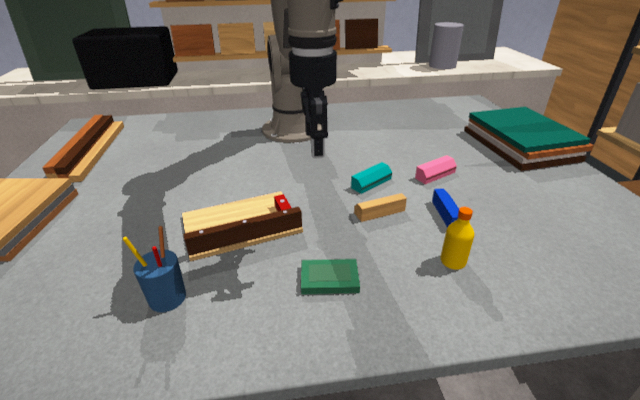

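View pics/side.png

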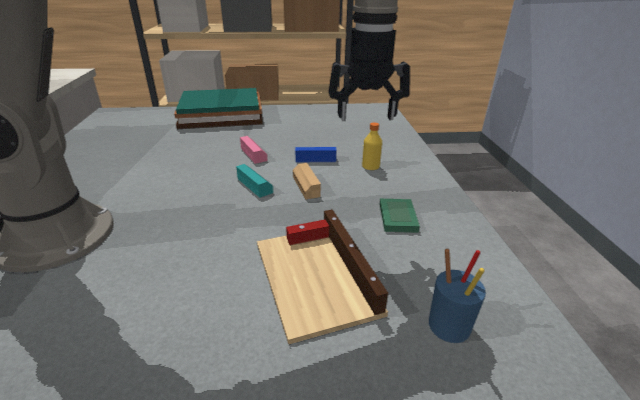

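The moulding-shaped things in the scene view are teal (177,371), pink (168,436), blue (207,445) and oak (207,381). I choose the oak one. The jig is at (223,240), with its red stop at (203,283).

```bash
cat >> h.py <<'E'
def rect(xy):
    xy=np.float32(xy); (c,s,a)=cv2.minAreaRect(xy*1000)
    w,h=s
    if w<h: a+=90; w,h=h,w   # a = direction of the long side
    a=(a+90)%180-90
    return np.round(np.array(c)/1000,4),round(w,1),round(h,1),round(a,2)
E
python3 - <<'E'
from h import *
for n in ("scene","side"):
    f=np.load(n+".npz"); P=f["P"].reshape(-1,3); C=f["p"].reshape(-1,3)
    m=(np.hypot(P[:,0]-.57,P[:,1]-.16)<.09)&(P[:,2]>.012)
    print(n,"mould",m.sum(),rect(P[m,:2]),np.nanpercentile(P[m,2],[50,98]))
    j=(np.hypot(P[:,0]-.58,P[:,1]+.15)<.2)&(P[:,2]>.04)&(P[:,2]<.07)&(C.astype(int).sum(1)<220)
    print("fence",j.sum(),rect(P[j,:2]),np.nanpercentile(P[j,2],[50,98]))
    b=(np.hypot(P[:,0]-.58,P[:,1]+.15)<.2)&(P[:,2]>.007)&(P[:,2]<.08)
    print("jig",b.sum(),rect(P[b,:2]))
    r=(C[:,0]>90)&(C[:,1]<50)&(C[:,2]<50)&(np.hypot(P[:,0]-.58,P[:,1]+.15)<.2)
    print("stop",r.sum(),rect(P[r,:2]),np.nanpercentile(P[r,2],[50,98]))
s=np.load("side.npz")["p"]; save("crop",cv2.resize(s[120:220,200:360],None,fx=4,fy=4))
E
```

```text
scene mould 732 (array([0.5487, 0.1722]), 124.7, 40.5, -83.99) [0.03283131 0.03902904]
fence 1220 (array([ 0.6232, -0.1687]), 289.0, 105.5, -54.84) [0.05299275 0.0578612 ]
jig 5269 (array([ 0.6089, -0.1537]), 317.6, 264.5, 12.69)
stop 187 (array([ 0.6083, -0.1694]), 304.7, 97.2, -59.82) [0.04214683 0.05771553]
side mould 587 (array([0.5438, 0.1685]), 124.3, 41.4, -76.77) [0.03356754 0.03986701]
fence 1490 (array([ 0.6077, -0.1813]), 305.6, 104.4, -62.46) [0.05681    0.05919097]
jig 11096 (array([ 0.6154, -0.1695]), 315.8, 294.7, 12.99)
stop 271 (array([ 0.5353, -0.0626]), 86.9, 30.5, 20.62) [0.04240684 0.0439605 ]
```

Call:
carry_out(
  targets=[
    {"dx": 4, "dy": -2},
    {"dx": 4, "dy": -2},
    {"dx": 4, "dy": -2},
    {"dx": 4, "dy": -2.5},
    {},
    {},
  ],
)

```text
validation failed for argument at $.ta...
```

```bash
python3 - <<'E'
from h import *
p,d,K,T=cam("wrist"); save("w1",p); P=cloud(d,K,T); np.savez("w1",p=p,P=P)
P=P.reshape(-1,3);m=(np.hypot(P[:,0]-.57,P[:,1]-.16)<.09)&(P[:,2]>.012)
print(m.sum(),rect(P[m,:2]));m&=P[:,2]>.034;print("top",m.sum(),rect(P[m,:2]))
print(get_obs()["tcp_pos"])
E
```

```text
2196 (array([0.5497, 0.1332]), 41.8, 41.1, -77.36)
top 1373 (array([0.5561, 0.1323]), 36.6, 28.9, -76.63)
[6.50043675e-01 2.88646942e-05 2.42347494e-01]
```

View pics/crop.png

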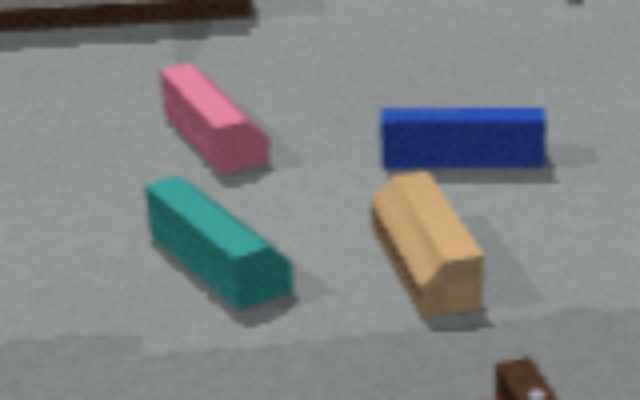

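View pics/w1.png

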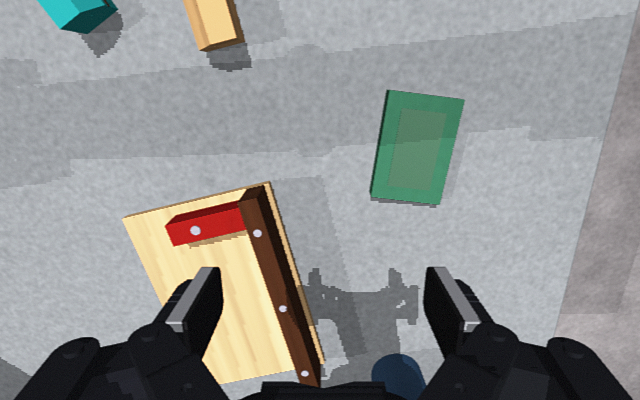

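The crop shows the oak piece with its bevel facing the robot, so the choice holds. The wrist view shows the red stop at (205,225), the fence running from (250,195) to (310,375), and the near end of the oak at (220,40). The move call was refused, probably because of the empty rows.

Call:
carry_out(
  targets=[
    {"grip": 1, "dx": 4, "dy": -2.5, "dz": 0, "rx": 0, "ry": 0, "rz": 0},
    {"grip": 1, "dx": 4, "dy": -2.5, "dz": 0, "rx": 0, "ry": 0, "rz": 0},
    {"grip": 1, "dx": 4, "dy": -2.5, "dz": 0, "rx": 0, "ry": 0, "rz": 0},
    {"grip": 1, "dx": 1, "dy": -2.5, "dz": 0, "rx": 0, "ry": 0, "rz": 0},
    {"grip": 1, "dx": 0, "dy": 0, "dz": 0, "rx": 0, "ry": 0, "rz": 0},
    {"grip": 1, "dx": 0, "dy": 0, "dz": 0, "rx": 0, "ry": 0, "rz": 0},
  ],
)

```text
clock: 1.35
tcp_pos: [0.5509, 0.1291, 0.2426]
ee_rot: [0.708, 0.707, 0.0, 0.001]
force: [1.0, -0.6, 0.5]
grip_width: 0.997
finger_force: 0.0
```

```bash
python3 - <<'E'
from h import *
f=np.load("w1.npz");P=f["P"].reshape(-1,3);C=f["p"].reshape(-1,3).astype(int)
n=(np.hypot(P[:,0]-.58,P[:,1]+.15)<.2)
dk=n&(P[:,2]>.052)&(P[:,2]<.062)
u,v=np.mgrid[:400,:640]; col=v.ravel(); row=u.ravel()
dk&=(col>235)&(col<320)&(row<355)
print("fence top",dk.sum(),rect(P[dk,:2]),np.median(P[dk,2]))
r=n&(C[:,0]>120)&(C[:,1]<60)&(C[:,2]<60)&(P[:,2]>.036)&(P[:,2]<.05)
print("stop top",r.sum(),rect(P[r,:2]),np.median(P[r,2]))
b=n&(P[:,2]>.009)&(P[:,2]<.016)&(row<260); print("bed z",np.median(P[b,2]))
o=get_obs(); print(o["tcp_pos"],o["clock"])
p,d,K,T=cam("wrist"); save("w2",p); P=cloud(d,K,T); np.savez("w2",p=p,P=P)
P=P.reshape(-1,3);m=(np.hypot(P[:,0]-.55,P[:,1]-.172)<.09)&(P[:,2]>.012)&(P[:,2]<.05)
print(m.sum(),rect(P[m,:2]));m&=P[:,2]>.034;print("top",m.sum(),rect(P[m,:2]),np.median(P[m,2]))
E
```

```text
fence top 3277 (array([ 0.6001, -0.1195]), 194.7, 21.0, -76.1) 0.056730558926779195
stop top 1590 (array([ 0.5294, -0.0599]), 78.6, 24.9, 13.52) 0.04173175604810059
bed z 0.011728477529045767
[0.55090829 0.1291051  0.24262798] 1.35
5244 (array([0.5406, 0.1714]), 120.4, 40.1, -76.57)
top 3816 (array([0.5462, 0.1727]), 120.3, 28.9, -76.41) 0.0376701479997919
```

View pics/w2.png

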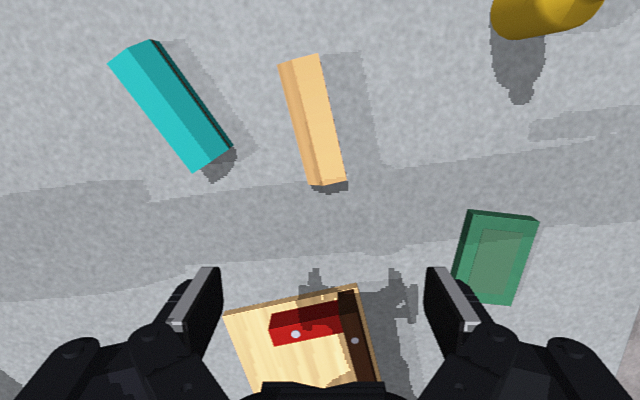

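The oak lies at (120,313) in this view with clear space on both sides. Next: line up over it, turn, and check where the fingertips stand.

Call:
carry_out(
  targets=[
    {"grip": 0.75, "dx": 4.2, "dy": -1.0, "dz": 4, "rx": 0, "ry": 0, "rz": 0},
    {"grip": 0.75, "dx": 0, "dy": 0, "dz": 4, "rx": 0, "ry": 0, "rz": -6.8},
    {"grip": 0.75, "dx": 0, "dy": 0, "dz": 4, "rx": 0, "ry": 0, "rz": -6.7},
    {"grip": 0.75, "dx": 0, "dy": 0, "dz": 0, "rx": 0, "ry": 0, "rz": 0},
    {"grip": 0.75, "dx": 0, "dy": 0, "dz": 0, "rx": 0, "ry": 0, "rz": 0},
  ],
)

```text
clock: 2.02
tcp_pos: [0.5417, 0.1717, 0.1236]
ee_rot: [0.62, 0.784, 0.001, 0.001]
force: [-0.3, -0.2, 0.5]
grip_width: 0.748
finger_force: 0.0
```

```bash
python3 - <<'E'
from h import *
o=get_obs(); print(o["tcp_pos"],R.from_quat(o["ee_rot"]).as_matrix().round(3),o["grip_width"],robot.finger_overhang)
p,d,K,T=cam("wrist"); save("w3",p); P=cloud(d,K,T)
M=R.from_quat(o["ee_rot"]).as_matrix(); Q=(P.reshape(-1,3)-o["tcp_pos"])@M
f=(abs(Q[:,0])<.02)&(abs(Q[:,1])<.06)&(Q[:,2]<.03)&(Q[:,2]>-.08)
for s in(1,-1):
    g=f&(Q[:,1]*s>0); print(g.sum(),np.nanpercentile(Q[g],[1,50,99],axis=0).round(4).tolist())
P=P.reshape(-1,3)
m=(np.hypot(P[:,0]-.54,P[:,1]-.172)<.075)&(P[:,2]>.03)&(P[:,2]<.042); print(m.sum(),rect(P[m,:2]))
E
```

```text
[0.54168979 0.17170909 0.12363626] [[-0.23   0.973  0.002]
 [ 0.973  0.23   0.001]
 [ 0.     0.002 -1.   ]] 0.7478387006209262 0.011
14725 [[-0.007, 0.0028, -0.0724], [0.0129, 0.038, -0.0503], [0.0196, 0.0595, -0.0003]]
14818 [[-0.007, -0.0595, -0.0724], [0.013, -0.0378, -0.0503], [0.0195, -0.0028, -0.0003]]
8187 (array([0.5441, 0.1722]), 120.8, 33.2, -76.62)
```

View pics/w3.png

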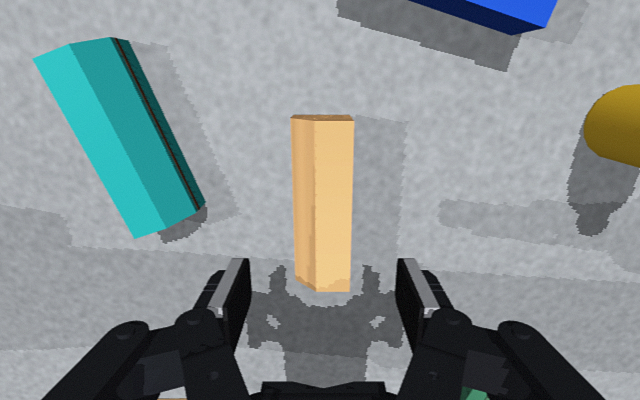

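Aligned: the oak is at (200,323) between the fingers. Tips stand level with the TCP at opening 0.75, so I go down to about 9 mm and close.

Call:
carry_out(
  targets=[
    {"grip": 0.75, "dx": 0, "dy": -0.1, "dz": 4, "rx": 0, "ry": 0, "rz": 0},
    {"grip": 0.75, "dx": 0, "dy": 0, "dz": 4, "rx": 0, "ry": 0, "rz": 0},
    {"grip": 0.75, "dx": 0, "dy": 0, "dz": 2, "rx": 0, "ry": 0, "rz": 0},
    {"grip": 0.75, "dx": 0, "dy": 0, "dz": 1.4, "rx": 0, "ry": 0, "rz": 0},
    {"grip": 0.75, "dx": 0, "dy": 0, "dz": 0, "rx": 0, "ry": 0, "rz": 0},
    {"grip": 0.35, "dx": 0, "dy": 0, "dz": 0, "rx": 0, "ry": 0, "rz": 0},
    {"grip": 0.35, "dx": 0, "dy": 0, "dz": 0, "rx": 0, "ry": 0, "rz": 0},
    {"grip": 0.35, "dx": 0, "dy": 0, "dz": 0, "rx": 0, "ry": 0, "rz": 0},
    {"grip": 0.35, "dx": 0, "dy": 0, "dz": 0, "rx": 0, "ry": 0, "rz": 0},
    {"grip": 0.35, "dx": 0, "dy": 0, "dz": 0, "rx": 0, "ry": 0, "rz": 0},
  ],
)

```text
clock: 3.32
tcp_pos: [0.5406, 0.1723, 0.01]
ee_rot: [0.619, 0.785, 0.001, 0.001]
force: [0.1, 0.2, 6.6]
grip_width: 0.459
finger_force: 62.0
```

Call:
carry_out(
  targets=[
    {"grip": 0.35, "dx": 0, "dy": 0, "dz": -3, "rx": 0, "ry": 0, "rz": 0},
    {"grip": 0.35, "dx": 0, "dy": 0, "dz": -4, "rx": 0, "ry": 0, "rz": 0},
    {"grip": 0.35, "dx": 0, "dy": 0, "dz": -3, "rx": 0, "ry": 0, "rz": 0},
    {"grip": 0.35, "dx": -2, "dy": -0.5, "dz": 0, "rx": 0, "ry": 0, "rz": 0},
    {"grip": 0.35, "dx": -4, "dy": -1.1, "dz": 0, "rx": 0, "ry": 0, "rz": 0},
    {"grip": 0.35, "dx": -5, "dy": -1.4, "dz": 0, "rx": 0, "ry": 0, "rz": 0},
    {"grip": 0.35, "dx": -5, "dy": -1.4, "dz": 0, "rx": 0, "ry": 0, "rz": 0},
    {"grip": 0.35, "dx": -5, "dy": -1.4, "dz": 0, "rx": 0, "ry": 0, "rz": 0},
    {"grip": 0.35, "dx": -5, "dy": -1.4, "dz": 0, "rx": 0, "ry": 0, "rz": 0},
    {"grip": 0.35, "dx": -4, "dy": -1.2, "dz": 0, "rx": 0, "ry": 0, "rz": 0},
    {"grip": 0.35, "dx": 0, "dy": 0, "dz": 0, "rx": 0, "ry": 0, "rz": -0.5},
    {"grip": 0.35, "dx": 0, "dy": 0, "dz": 0, "rx": 0, "ry": 0, "rz": 0},
  ],
)

```text
clock: 4.82
tcp_pos: [0.5259, -0.1397, 0.107]
ee_rot: [0.616, 0.788, -0.001, -0.001]
force: [-0.7, -0.3, -1.0]
grip_width: 0.458
finger_force: 60.8
```

```bash
python3 - <<'E'
from h import *
o=get_obs(); print(o["tcp_pos"],o["force"],o["grip_width"],R.from_quat(o["ee_rot"]).as_euler("xyz",True))
p,d,K,T=cam("wrist"); save("w4",p); P=cloud(d,K,T).reshape(-1,3);C=p.reshape(-1,3).astype(int)
tc=o["tcp_pos"]
r=(C[:,0]>100)&(C[:,1]<60)&(C[:,2]<60)&(P[:,2]>.036)&(P[:,2]<.047)
print("stop",r.sum(),rect(P[r,:2]))
k=(C.sum(1)<230)&(P[:,2]>.052)&(P[:,2]<.062)&(np.hypot(*(P[:,:2]-[.6,-.12]).T)<.14)
print("fence",k.sum(),rect(P[k,:2]))
m=(np.hypot(*(P[:,:2]-tc[:2]).T)<.09)&(P[:,2]>tc[2]+.018)&(P[:,2]<tc[2]+.034)&(C[:,0]>C[:,2]+40)&(C[:,0]>150)
print("mould top",m.sum(),rect(P[m,:2]),np.median(P[m,2]))
E
```

```text
[ 0.52591808 -0.13967985  0.10699964] [-0.73728753 -0.26870851 -1.00553367] 0.45810627023318873 [-1.79863101e+02 -8.12862716e-02  1.03941801e+02]
stop 7183 (array([ 0.5319, -0.06  ]), 84.8, 24.9, 14.33)
fence 10391 (array([ 0.6033, -0.1319]), 219.1, 21.4, -75.9)
mould top 19287 (array([ 0.517 , -0.1276]), 91.5, 54.3, -74.83) 0.1346522499891922
```

View pics/w4.png

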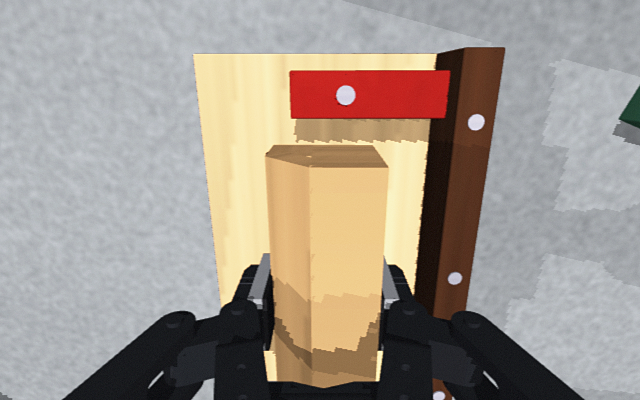

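The moulding is held squarely. Its +y end at (155,325) stands about 4 mm short of the stop face at (118,370). The fence edge is at column 435. Lowering now.

Call:
carry_out(
  targets=[
    {"grip": 0.35, "dx": 0, "dy": 0, "dz": 3, "rx": 0, "ry": 0, "rz": 0},
    {"grip": 0.35, "dx": 0, "dy": 0, "dz": 3, "rx": 0, "ry": 0, "rz": 0},
    {"grip": 0.35, "dx": 0, "dy": 0, "dz": 1.5, "rx": 0, "ry": 0, "rz": 0},
    {"grip": 0.35, "dx": 0, "dy": 0, "dz": 0.7, "rx": 0, "ry": 0, "rz": 0},
    {"grip": 0.35, "dx": 0, "dy": 0, "dz": 0.2, "rx": 0, "ry": 0, "rz": 0},
    {"grip": 0.35, "dx": 0, "dy": 0, "dz": 0, "rx": 0, "ry": 0, "rz": 0},
    {"grip": 0.35, "dx": 0, "dy": 0, "dz": 0, "rx": 0, "ry": 0, "rz": 0},
  ],
)

```text
clock: 5.75
tcp_pos: [0.5281, -0.1397, 0.0251]
ee_rot: [0.616, 0.788, 0.0, 0.001]
force: [0.5, 0.5, -1.0]
grip_width: 0.451
finger_force: 60.8
```

Call:
carry_out(
  targets=[
    {"grip": 0.35, "dx": 0.3, "dy": 0, "dz": 0, "rx": 0, "ry": 0, "rz": 0},
    {"grip": 0.35, "dx": 0.1, "dy": 0, "dz": 0, "rx": 0, "ry": 0, "rz": 0},
    {"grip": 0.35, "dx": 0, "dy": 0, "dz": 0, "rx": 0, "ry": 0, "rz": 0},
  ],
)

```text
clock: 6.12
tcp_pos: [0.5265, -0.1354, 0.0244]
ee_rot: [0.616, 0.788, 0.0, 0.0]
force: [1.6, -0.4, -0.9]
grip_width: 0.458
finger_force: 60.8
```

Call:
carry_out(
  targets=[
    {"grip": 0.35, "dx": 0.1, "dy": 0, "dz": 0.15, "rx": 0, "ry": 0, "rz": 0},
    {"grip": 0.35, "dx": 0.1, "dy": 0, "dz": 0, "rx": 0, "ry": 0, "rz": 0},
    {"grip": 0.35, "dx": 0.1, "dy": 0, "dz": 0, "rx": 0, "ry": 0, "rz": 0},
    {"grip": 0.35, "dx": 0, "dy": 0, "dz": 0, "rx": 0, "ry": 0, "rz": 0},
  ],
)

```text
clock: 6.62
tcp_pos: [0.5264, -0.1351, 0.0231]
ee_rot: [0.616, 0.788, -0.0, 0.002]
force: [1.8, -6.2, -3.2]
grip_width: 0.457
finger_force: 60.7
```

The end now bears on the stop with about 6 N. Lower the last bit, then release.

Call:
carry_out(
  targets=[
    {"grip": 0.35, "dx": 0.05, "dy": 0, "dz": 0.15, "rx": 0, "ry": 0, "rz": 0},
    {"grip": 0.35, "dx": 0, "dy": 0, "dz": 0, "rx": 0, "ry": 0, "rz": 0},
    {"grip": 0.7, "dx": 0, "dy": 0, "dz": 0, "rx": 0, "ry": 0, "rz": 0},
    {"grip": 0.7, "dx": 0, "dy": 0, "dz": 0, "rx": 0, "ry": 0, "rz": 0},
    {"grip": 0.7, "dx": 0, "dy": 0, "dz": 0, "rx": 0, "ry": 0, "rz": 0},
    {"grip": 0.7, "dx": 0, "dy": 0, "dz": -3, "rx": 0, "ry": 0, "rz": 0},
    {"grip": 0.7, "dx": 0, "dy": 0, "dz": -4, "rx": 0, "ry": 0, "rz": 0},
    {"grip": 0.7, "dx": 0, "dy": 0, "dz": -5, "rx": 0, "ry": 0, "rz": 0},
    {"grip": 0, "dx": 0, "dy": -4, "dz": 0, "rx": 0, "ry": 0, "rz": 0},
    {"grip": 0, "dx": 0, "dy": -3, "dz": 0, "rx": 0, "ry": 0, "rz": 0},
    {"grip": 0, "dx": 0, "dy": 0, "dz": 0, "rx": 0, "ry": 0, "rz": 0},
    {"grip": 0, "dx": 0, "dy": 0, "dz": 0, "rx": 0, "ry": 0, "rz": 0},
  ],
)

```text
clock: 8.12
tcp_pos: [0.4586, -0.1488, 0.1416]
ee_rot: [0.615, 0.788, 0.0, 0.0]
force: [0.2, 0.4, -1.1]
grip_width: 0.005
finger_force: 0.0
```

```bash
cat > jig.py <<'E'
from h import *
a=np.radians(14.1);O=np.array([.5444,-.1626]);M=np.array([[np.cos(a),np.sin(a)],[-np.sin(a),np.cos(a)]])
def tojig(P): Q=P.copy(); Q[...,:2]=(P[...,:2]-O)@M.T; return Q
def look(name,img=None):
    o=get_obs(); print(o["clock"],o["tcp_pos"].round(4),"jig",tojig(o["tcp_pos"]).round(4),"F",o["force"].round(1),o["grip_width"].round(2))
    p,d,K,T=cam(name)
    if img: save(img,p)
    P=cloud(d,K,T).reshape(-1,3);C=p.reshape(-1,3).astype(int);J=tojig(P)
    r=(C[:,0]>100)&(C[:,1]<60)&(C[:,2]<60)&(J[:,2]>.036)&(J[:,2]<.047)&(abs(J[:,1]-.1)<.05)
    if r.sum()>20: print("stop",rect(J[r,:2]))
    k=(C.sum(1)<230)&(J[:,2]>.053)&(J[:,2]<.061)&(abs(J[:,0]-.065)<.025)&(abs(J[:,1])<.14)
    if k.sum()>20: print("fence",rect(J[k,:2]))
    m=(J[:,2]>.046)&(J[:,2]<.0525)&(abs(J[:,0])<.058)&(J[:,1]<.1)&(J[:,1]>-.1)&(C[:,0]>C[:,2]+40)&(C[:,0]>120)
    if m.sum()>20: print("mould top",m.sum(),rect(J[m,:2]),np.median(J[m,2]))
E
python3 -c "
from jig import *
look('wrist'); look('side')"
```

```text
Traceback (most recent call last):
  File "jig.py", line 5, in look
    o=get_obs(); print(o["clock"],o["tcp_pos"].round(4),"jig",tojig(o["tcp_pos"]).round(4),"F",o["force"].round(1),o["grip_width"].round(2))
                                                                                                                   ^^^^^^^^^^^^^^^^^^^^^
AttributeError: 'float' object has no attribute 'round'
```

```bash
sed -i 's/o\["grip_width"\].round(2)/round(o["grip_width"],2)/' jig.py; python3 -c "
from jig import *
look('wrist'); look('side')"
```

```text
8.125 [ 0.4586 -0.1488  0.1416] jig [-0.0799  0.0343  0.1416] F [ 0.2  0.4 -1.1] 0.01
stop (array([0.0126, 0.1026]), 85.8, 24.9, -0.04)
fence (array([0.0642, 0.014 ]), 221.4, 21.8, 89.92)
mould top 7044 (array([-0.0052,  0.0301]), 120.4, 30.3, 89.89) 0.04967002364135997
8.175 [ 0.4588 -0.1486  0.1415] jig [-0.0796  0.0344  0.1415] F [ 0.7 -0.1  0.1] 0.0
stop (array([0.0142, 0.0995]), 84.9, 25.3, 1.27)
fence (array([ 0.0655, -0.0033]), 249.9, 19.4, 89.79)
mould top 677 (array([-0.0031,  0.0276]), 120.8, 30.5, 89.76) 0.05027486043758955
```

The moulding is butted to the stop (y 30.1 mm) and square, with its back 45 mm short of the fence. Next I push its upright front low down with the closed fingers.

Call:
carry_out(
  targets=[
    {"grip": 0, "dx": -0.4, "dy": 0, "dz": 5, "rx": 0, "ry": 0, "rz": 0},
    {"grip": 0, "dx": 0, "dy": 0, "dz": 4, "rx": 0, "ry": 0, "rz": 0},
    {"grip": 0, "dx": 0, "dy": 0, "dz": 2.3, "rx": 0, "ry": 0, "rz": 0},
    {"grip": 0, "dx": 0, "dy": 2, "dz": 0, "rx": 0, "ry": 0, "rz": 0},
    {"grip": 0, "dx": 0, "dy": 1, "dz": 0, "rx": 0, "ry": 0, "rz": 0},
    {"grip": 0, "dx": 0, "dy": 0.7, "dz": 0, "rx": 0, "ry": 0, "rz": 0},
    {"grip": 0, "dx": 0, "dy": 0.7, "dz": 0, "rx": 0, "ry": 0, "rz": 0},
    {"grip": 0, "dx": 0, "dy": 0.7, "dz": 0, "rx": 0, "ry": 0, "rz": 0},
    {"grip": 0, "dx": 0, "dy": 0.7, "dz": 0, "rx": 0, "ry": 0, "rz": 0},
    {"grip": 0, "dx": 0, "dy": 0.7, "dz": 0, "rx": 0, "ry": 0, "rz": 0},
    {"grip": 0, "dx": 0, "dy": 0.7, "dz": 0, "rx": 0, "ry": 0, "rz": 0},
    {"grip": 0, "dx": 0, "dy": 0, "dz": 0, "rx": 0, "ry": 0, "rz": 0},
  ],
)

```text
clock: 9.72
tcp_pos: [0.5295, -0.1353, 0.0285]
ee_rot: [0.615, 0.788, 0.0, 0.0]
force: [0.2, 0.5, -0.2]
grip_width: 0.002
finger_force: 0.0
```

```bash
python3 -c "
from jig import *
look('wrist')
look('side')"
```

```text
9.725 [ 0.5295 -0.1353  0.0285] jig [-0.0078  0.0301  0.0285] F [ 0.2  0.5 -0.2] 0.0
stop (array([0.0131, 0.1026]), 85.8, 24.9, -0.06)
fence (array([0.0644, 0.0656]), 118.9, 22.4, 89.87)
mould top 13555 (array([0.0308, 0.0531]), 79.6, 73.5, 58.04) 0.04967927470548297
9.775 [ 0.529  -0.1355  0.0284] jig [-0.0084  0.03    0.0284] F [ 0.8 -0.5 -0.5] -0.0
stop (array([-0.0184,  0.0993]), 24.3, 9.9, -73.76)
fence (array([ 0.0657, -0.0306]), 196.5, 19.8, 89.89)
mould top 312 (array([0.0337, 0.0085]), 84.1, 29.3, 89.71) 0.05027906100990151
```

Call:
carry_out(
  targets=[
    {"grip": 0, "dx": 0, "dy": 0.4, "dz": 0, "rx": 0, "ry": 0, "rz": 0},
    {"grip": 0, "dx": 0, "dy": 0.2, "dz": 0, "rx": 0, "ry": 0, "rz": 0},
    {"grip": 0, "dx": 0, "dy": 0.1, "dz": 0, "rx": 0, "ry": 0, "rz": 0},
    {"grip": 0, "dx": 0, "dy": 0, "dz": 0, "rx": 0, "ry": 0, "rz": 0},
  ],
)

```text
clock: 10.32
tcp_pos: [0.5354, -0.1339, 0.0283]
ee_rot: [0.616, 0.788, 0.0, 0.0]
force: [0.5, -0.4, -1.0]
grip_width: -0.0
finger_force: 0.0
```

Call:
carry_out(
  targets=[
    {"grip": 0, "dx": 0, "dy": 0.2, "dz": 0, "rx": 0, "ry": 0, "rz": 0},
    {"grip": 0, "dx": 0, "dy": 0.2, "dz": 0, "rx": 0, "ry": 0, "rz": 0},
    {"grip": 0, "dx": 0, "dy": 0, "dz": 0, "rx": 0, "ry": 0, "rz": 0},
  ],
)

```text
clock: 10.7
tcp_pos: [0.5381, -0.1333, 0.0281]
ee_rot: [0.616, 0.788, -0.001, -0.001]
force: [-3.9, -0.8, 2.9]
grip_width: -0.0
finger_force: 2.0
```

Call:
carry_out(
  targets=[
    {"grip": 0, "dx": 0, "dy": 0.2, "dz": 0, "rx": 0, "ry": 0, "rz": 0},
    {"grip": 0, "dx": 0, "dy": 0.2, "dz": 0, "rx": 0, "ry": 0, "rz": 0},
    {"grip": 0, "dx": 0, "dy": 0, "dz": 0, "rx": 0, "ry": 0, "rz": 0},
  ],
)

```text
clock: 11.08
tcp_pos: [0.5381, -0.1333, 0.0274]
ee_rot: [0.616, 0.788, -0.003, -0.004]
force: [-10.1, -2.9, 6.5]
grip_width: -0.001
finger_force: 5.3
```

```bash
python3 -c "
from jig import *
look('wrist')
look('side')"
```

```text
11.075 [ 0.5381 -0.1333  0.0274] jig [0.0011 0.03   0.0274] F [-10.1  -2.9   6.5] -0.0
stop (array([0.0128, 0.1028]), 85.6, 24.9, -0.18)
fence (array([0.0645, 0.0692]), 111.8, 21.4, 89.95)
mould top 13799 (array([0.0391, 0.0533]), 79.0, 72.3, 58.58) 0.04965124058578256
11.125 [ 0.5381 -0.1333  0.0274] jig [0.0011 0.03   0.0274] F [-11.   -2.3   5. ] -0.0
stop (array([-0.0082,  0.099 ]), 25.2, 8.9, -78.67)
fence (array([ 0.0656, -0.0367]), 182.8, 20.0, -89.99)
mould top 286 (array([0.0419, 0.006 ]), 77.1, 29.3, -89.38) 0.05046767492657794
```

Seated: the fence is reached (TCP stopped, force rising). Back off, rise and tilt the closed fingers 45 degrees for the diagonal push.

Call:
carry_out(
  targets=[
    {"grip": 0, "dx": 0, "dy": -2, "dz": 0, "rx": 0, "ry": 0, "rz": 0},
    {"grip": 0, "dx": 0, "dy": -2, "dz": -2, "rx": 0, "ry": 0, "rz": 0},
    {"grip": 0, "dx": 0, "dy": 0, "dz": -6, "rx": 0, "ry": 0, "rz": 0},
    {"grip": 0, "dx": 0, "dy": 0, "dz": 0, "rx": -9, "ry": 0, "rz": 0},
    {"grip": 0, "dx": 0, "dy": 0, "dz": 0, "rx": -9, "ry": 0, "rz": 0},
    {"grip": 0, "dx": 0, "dy": 0, "dz": 0, "rx": -9, "ry": 0, "rz": 0},
    {"grip": 0, "dx": 0, "dy": 0, "dz": 0, "rx": -9, "ry": 0, "rz": 0},
    {"grip": 0, "dx": 0, "dy": 0, "dz": 0, "rx": -9, "ry": 0, "rz": 0},
    {"grip": 0, "dx": 0, "dy": 0, "dz": 0, "rx": 0, "ry": 0, "rz": 0},
    {"grip": 0, "dx": 0, "dy": 0, "dz": 0, "rx": 0, "ry": 0, "rz": 0},
  ],
)

```text
clock: 12.42
tcp_pos: [0.509, -0.1293, 0.1059]
ee_rot: [0.583, 0.759, 0.24, 0.162]
force: [0.2, 0.1, -0.4]
grip_width: 0.003
finger_force: 0.0
```

```bash
cat > t.py <<'E'
from jig import *
look('wrist'); look('side')
o=get_obs(); Rt=R.from_quat(o["ee_rot"]).as_matrix(); J=np.eye(3);J[:2,:2]=M
print("tool axes in jig (cols)\n",(J@Rt).round(3)); 
t=np.array([.0152,.030,.0498]); e=(t-tojig(o["tcp_pos"]))
print("to contact, tool cm",((J@Rt).T@e*100).round(2), "q",o["joint_pos"].round(2),"T",o["torque"].round(2))
E
python3 t.py
```

```text
12.425 [ 0.509  -0.1293  0.1059] jig [-0.0262  0.0409  0.1059] F [ 0.2  0.1 -0.4] 0.0
stop (array([0.0125, 0.1026]), 86.0, 25.3, -0.15)
fence (array([0.0642, 0.044 ]), 161.7, 21.7, 89.85)
mould top 5066 (array([0.0407, 0.0289]), 122.4, 30.6, 89.9) 0.04953370274931
12.475 [ 0.5093 -0.1288  0.106 ] jig [-0.0258  0.0413  0.106 ] F [-0.4  1.  -0.5] 0.0
stop (array([0.0142, 0.0991]), 84.4, 24.6, 0.84)
fence (array([ 0.0655, -0.0027]), 250.4, 20.3, -89.9)
mould top 640 (array([0.0417, 0.0268]), 120.5, 30.0, 89.95) 0.05021416582124186
tool axes in jig (cols)
 [[-0.028  0.832  0.554]
 [ 0.999  0.005  0.043]
 [ 0.033  0.555 -0.831]]
to contact, tool cm [-1.47  0.27  6.89] q [ 0.81  0.23 -0.45  2.31 -1.04  0.32  1.6 ] T [-0.2   0.52  0.04]
```

The arm reached only a 34 degree tilt this close in, so I may add more nearer the bevel. First a close look at the seat.

```bash
python3 - <<'E'
from jig import *
p,d,K,T=cam("wrist"); 
# project corner & neighbours
w=np.array([[.055,.09,.012],[.055,.09,.05],[.019,.09,.05],[.015,.09,.034]])
X=w.copy(); X[:,:2]=w[:,:2]@M+O
c=(X-T[:3,3])@T[:3,:3]; uv=(c/c[:,2:])@K.T; print(uv[:,:2].round(0).tolist())
u,v=uv[:,:2].mean(0).astype(int); u=np.clip(u,110,530); v=np.clip(v,80,320)
print(u,v,T[:3,3])
save("w5",np.hstack([cv2.resize(p[v-80:v+80,u-110:u+110],None,fx=2.5,fy=2.5)])); 
E
```

```text
[[344.0, 138.0], [379.0, 145.0], [333.0, 149.0], [313.0, 146.0]]
342 144 [ 0.41742414 -0.06981244  0.21802546]
```

View pics/w5.png

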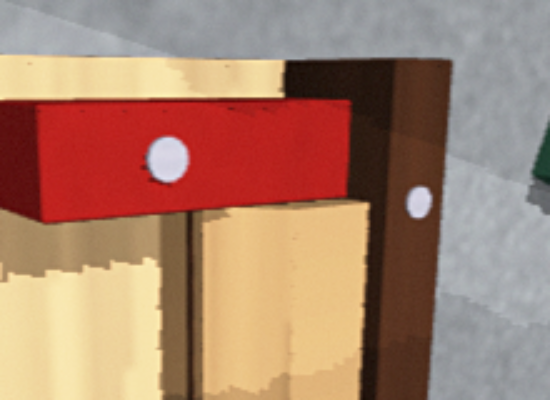

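The crop shows the end meeting the stop with no visible gap (200–350, 205) and the back tight on the fence (365,300). Now close in and complete the tilt.

Call:
carry_out(
  targets=[
    {"grip": 0, "dx": -1.4, "dy": 0.3, "dz": 2, "rx": 0, "ry": 0, "rz": 0},
    {"grip": 0, "dx": 0, "dy": 0, "dz": 2, "rx": 0, "ry": 1.5, "rz": -1.5},
    {"grip": 0, "dx": 0, "dy": 0, "dz": 0, "rx": -5, "ry": 0, "rz": 0},
    {"grip": 0, "dx": 0, "dy": 0, "dz": 0, "rx": -5, "ry": 0, "rz": 0},
    {"grip": 0, "dx": 0, "dy": 0, "dz": 0, "rx": 0, "ry": 0, "rz": 0},
    {"grip": 0, "dx": 0, "dy": 0, "dz": 0, "rx": 0, "ry": 0, "rz": 0},
  ],
)

```text
clock: 13.32
tcp_pos: [0.5364, -0.1431, 0.0852]
ee_rot: [0.553, 0.752, 0.306, 0.186]
force: [0.6, 0.1, -1.1]
grip_width: -0.002
finger_force: 0.0
```

```bash
python3 t.py
```

```text
13.325 [ 0.5364 -0.1431  0.0852] jig [-0.003   0.0208  0.0852] F [ 0.6  0.1 -1.1] -0.0
stop (array([0.0125, 0.1028]), 86.4, 24.8, 0.15)
fence (array([0.0641, 0.0444]), 160.8, 21.5, 89.99)
mould top 5464 (array([0.0408, 0.0459]), 87.8, 31.4, 89.82) 0.049500209036816886
13.375 [ 0.5366 -0.1423  0.0852] jig [-0.0026  0.0216  0.0852] F [-0.4  0.2  0. ] -0.0
stop (array([0.0417, 0.1063]), 27.9, 10.7, 0.64)
fence (array([ 0.0656, -0.0037]), 250.0, 20.0, 89.78)
mould top 634 (array([0.0416, 0.0278]), 122.5, 30.0, 89.17) 0.050336117514895196
tool axes in jig (cols)
 [[-0.081  0.745  0.662]
 [ 0.995  0.022  0.097]
 [ 0.058  0.667 -0.743]]
to contact, tool cm [ 0.44 -1.03  3.88] q [ 1.21  0.46 -0.83  2.29 -1.36  0.23  2.12] T [-0.29  0.66 -0.  ]
```

Call:
carry_out(
  targets=[
    {"grip": 0, "dx": 0, "dy": 0, "dz": 0, "rx": 6, "ry": -5.5, "rz": 0},
    {"grip": 0, "dx": 0.5, "dy": -1, "dz": 0, "rx": 0, "ry": 0, "rz": 0},
    {"grip": 0, "dx": 0, "dy": 0, "dz": 0, "rx": 0, "ry": 0, "rz": 0},
    {"grip": 0, "dx": 0, "dy": 0, "dz": 0, "rx": 0, "ry": 0, "rz": 0},
  ],
)

```text
clock: 13.92
tcp_pos: [0.524, -0.1431, 0.0744]
ee_rot: [0.568, 0.758, 0.267, 0.18]
force: [0.0, -0.3, 0.1]
grip_width: -0.002
finger_force: 0.0
```

```bash
python3 t.py|tail -5
```

```text
tool axes in jig (cols)
 [[-0.048  0.793  0.607]
 [ 0.998  0.02   0.053]
 [ 0.03   0.609 -0.793]]
to contact, tool cm [0.46 0.92 3.83] q [ 1.02  0.38 -0.65  2.31 -1.36  0.23  2.05] T [-0.23  0.64  0.  ]
```

Call:
carry_out(
  targets=[
    {"grip": 0, "dx": 0, "dy": 0, "dz": -1, "rx": 6, "ry": -1.5, "rz": 0},
    {"grip": 0, "dx": 0, "dy": 0, "dz": 0, "rx": 6, "ry": -1.5, "rz": 0},
    {"grip": 0, "dx": 0.4, "dy": 0, "dz": 0, "rx": 0, "ry": 0, "rz": 0},
    {"grip": 0, "dx": 0, "dy": 0, "dz": 0, "rx": 0, "ry": 0, "rz": 0},
    {"grip": 0, "dx": 0, "dy": 0, "dz": 0, "rx": 0, "ry": 0, "rz": 0},
  ],
)

```text
clock: 14.65
tcp_pos: [0.5189, -0.1376, 0.0746]
ee_rot: [0.581, 0.772, 0.209, 0.15]
force: [-0.9, 0.4, -0.2]
grip_width: -0.004
finger_force: 0.0
```

```bash
sed -i "s/^t=.*//; s/^print(\"to.*//" t.py; cat >> t.py <<'E'
A=J@Rt; tip=tojig(o["tcp_pos"])+A@[0,.012,.011]; e=np.array([.023,.030,.042])-tip
print("tip corner",tip.round(4),"to bevel, tool cm",(A.T@e*100).round(2),"q",o["joint_pos"].round(2),"jigF",(J@o["force"]).round(1))
E
python3 t.py|tail -4
```

```text
stop (array([0.0315, 0.1048]), 47.3, 23.3, 20.67)
fence (array([ 0.0653, -0.0035]), 249.6, 19.9, -89.75)
mould top 635 (array([0.0418, 0.0278]), 122.2, 30.0, 89.57) 0.050319479337826156
tip corner [-0.0026  0.0309  0.0712] to bevel, tool cm [-0.21  0.77  3.8 ] q [ 0.66  0.3  -0.33  2.27 -0.92  0.28  1.5 ] jigF [ 0.3  0.1 -0.1]
```

Call:
carry_out(
  targets=[
    {"grip": 0, "dx": -0.1, "dy": 0, "dz": 0, "rx": 3, "ry": 0, "rz": 0},
    {"grip": 0, "dx": 0, "dy": 0.5, "dz": 1.5, "rx": 0, "ry": 0, "rz": 0},
    {"grip": 0, "dx": 0, "dy": 0, "dz": 1.5, "rx": 0, "ry": 0, "rz": 0},
    {"grip": 0, "dx": 0, "dy": 0, "dz": 0, "rx": 0, "ry": 0, "rz": 0},
    {"grip": 0, "dx": 0, "dy": 0, "dz": 0, "rx": 0, "ry": 0, "rz": 0},
  ],
)

```text
clock: 15.38
tcp_pos: [0.5367, -0.1323, 0.05]
ee_rot: [0.584, 0.778, 0.188, 0.134]
force: [-0.4, 0.7, 0.5]
grip_width: 0.001
finger_force: 0.0
```

```bash
python3 t.py|tail -4; python3 -c "
from jig import *
p,d,K,T=cam('side'); save('s2',cv2.resize(p[190:350,240:400],None,fx=3.7,fy=3.7))"
```

```text
15.425 [ 0.537  -0.1325  0.0505] jig [0.0001 0.031  0.0505] F [ 0.2 -0.3 -0.7] -0.0
fence (array([ 0.0657, -0.0033]), 249.9, 19.3, 89.85)
mould top 630 (array([0.0339, 0.0273]), 121.7, 45.3, 89.59) 0.050303464302253076
tip corner [0.0159 0.0316 0.0463] to bevel, tool cm [-0.19  0.44  0.7 ] q [ 0.52  0.36 -0.23  2.23 -0.81  0.26  1.36] jigF [-0.1  0.3 -0.1]
```

View pics/s2.png

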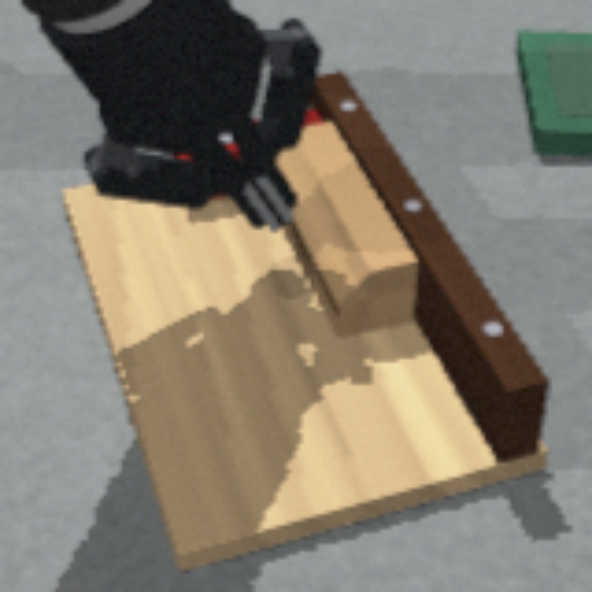

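The fingertips stand at (280,215), just off the bevel, and the moulding sits tight along the fence. Creeping diagonally into contact.

Call:
carry_out(
  targets=[
    {"grip": 0, "dx": -0.15, "dy": 0.4, "dz": 0.3, "rx": 0, "ry": 0, "rz": 0},
    {"grip": 0, "dx": 0, "dy": 0.1, "dz": 0.2, "rx": 0, "ry": 0, "rz": 0},
    {"grip": 0, "dx": 0, "dy": 0.05, "dz": 0.15, "rx": 0, "ry": 0, "rz": 0},
    {"grip": 0, "dx": 0, "dy": 0, "dz": 0, "rx": 0, "ry": 0, "rz": 0},
  ],
)

```text
clock: 16.02
tcp_pos: [0.5453, -0.1312, 0.0473]
ee_rot: [0.583, 0.779, 0.188, 0.135]
force: [-0.1, 0.1, 0.2]
grip_width: -0.0
finger_force: 0.0
```

```bash
python3 t.py|tail -1
```

```text
tip corner [0.0241 0.0308 0.0429] to bevel, tool cm [-0.07 -0.14  0.03] q [ 0.5   0.37 -0.22  2.21 -0.81  0.26  1.36] jigF [-0.2  0.3 -0.1]
```

Call:
carry_out(
  targets=[
    {"grip": 0, "dx": 0, "dy": 0.05, "dz": 0.2, "rx": 0, "ry": 0, "rz": 0},
    {"grip": 0, "dx": 0, "dy": 0.05, "dz": 0.2, "rx": 0, "ry": 0, "rz": 0},
    {"grip": 0, "dx": 0, "dy": 0, "dz": 0, "rx": 0, "ry": 0, "rz": 0},
  ],
)

```text
clock: 16.5
tcp_pos: [0.5467, -0.1312, 0.0458]
ee_rot: [0.584, 0.778, 0.188, 0.135]
force: [-17.2, -0.3, 24.6]
grip_width: -0.002
finger_force: 15.0
```

```bash
python3 t.py|tail -1
```

```text
tip corner [0.0256 0.0305 0.0414] to bevel, tool cm [-0.04 -0.2  -0.17] q [ 0.5   0.38 -0.21  2.21 -0.83  0.25  1.37] jigF [-16.    2.9  25.6]
```

Contact, but too hard (about 30 N and mostly downward). Easing upwards.

Call:
carry_out(
  targets=[
    {"grip": 0, "dx": 0, "dy": 0.05, "dz": -0.1, "rx": 0, "ry": 0, "rz": 0},
    {"grip": 0, "dx": 0, "dy": 0, "dz": 0, "rx": 0, "ry": 0, "rz": 0},
  ],
)

```text
clock: 16.85
tcp_pos: [0.5466, -0.1312, 0.046]
ee_rot: [0.584, 0.778, 0.188, 0.134]
force: [-11.3, -0.3, 15.3]
grip_width: -0.002
finger_force: 9.6
```

```bash
python3 t.py|tail -1
```

```text
tip corner [0.0254 0.0306 0.0416] to bevel, tool cm [-0.05 -0.2  -0.15] q [ 0.49  0.38 -0.21  2.21 -0.83  0.26  1.37] jigF [-9.9  2.  15.9]
```

Call:
carry_out(
  targets=[
    {"grip": 0, "dx": 0, "dy": 0.07, "dz": 0, "rx": 0, "ry": 0, "rz": 0},
    {"grip": 0, "dx": 0, "dy": 0, "dz": 0, "rx": 0, "ry": 0, "rz": 0},
  ],
)

```text
clock: 17.2
tcp_pos: [0.5467, -0.1311, 0.046]
ee_rot: [0.584, 0.778, 0.188, 0.134]
force: [-12.3, -1.7, 15.4]
grip_width: 0.001
finger_force: 10.1
```

```bash
python3 t.py|tail -1
```

```text
tip corner [0.0255 0.0306 0.0416] to bevel, tool cm [-0.05 -0.21 -0.15] q [ 0.49  0.38 -0.21  2.21 -0.82  0.26  1.37] jigF [-12.5   1.5  15.3]
```

Call:
carry_out(
  targets=[
    {"grip": 0, "dx": 0, "dy": 0.07, "dz": -0.04, "rx": 0, "ry": 0, "rz": 0},
    {"grip": 0, "dx": 0, "dy": 0, "dz": 0, "rx": 0, "ry": 0, "rz": 0},
    {"grip": 0, "dx": 0, "dy": 0, "dz": 0, "rx": 0, "ry": 0, "rz": 0},
  ],
)

```text
clock: 17.68
tcp_pos: [0.5467, -0.1312, 0.0461]
ee_rot: [0.584, 0.778, 0.187, 0.134]
force: [-11.8, -1.9, 12.0]
grip_width: -0.002
finger_force: 8.4
```

```bash
python3 t.py; python3 -c "
from jig import *
p,d,K,T=cam('wrist'); save('w6',p)
J=np.eye(3);J[:2,:2]=M
for i in range(4): print((J@get_obs()['force']).round(1)); cam('side')"
```

```text
17.675 [ 0.5467 -0.1312  0.0461] jig [0.0098 0.0299 0.0461] F [-11.8  -1.9  12. ] -0.0
stop (array([0.0126, 0.1027]), 85.9, 24.9, 0.01)
fence (array([0.0643, 0.0459]), 158.4, 21.8, 89.97)
mould top 9168 (array([0.0417, 0.0526]), 76.7, 67.3, 58.09) 0.049582442337551005
17.725 [ 0.5466 -0.1312  0.0461] jig [0.0098 0.03   0.0461] F [-11.1  -1.5  12.6] -0.0
fence (array([ 0.0655, -0.005 ]), 246.5, 20.0, -89.87)
mould top 566 (array([0.0404, 0.027 ]), 120.6, 33.1, -89.79) 0.05027710171091218
tip corner [0.0255 0.0306 0.0417] to bevel, tool cm [-0.05 -0.21 -0.14] q [ 0.49  0.38 -0.2   2.21 -0.82  0.26  1.36] jigF [-12.6   0.8  12.4]
[-10.6   1.4  12.3]
[-11.2  -0.1  12.8]
[-11.4   0.7  11.9]
[-11.3  -0.   12.5]
```

View pics/w6.png

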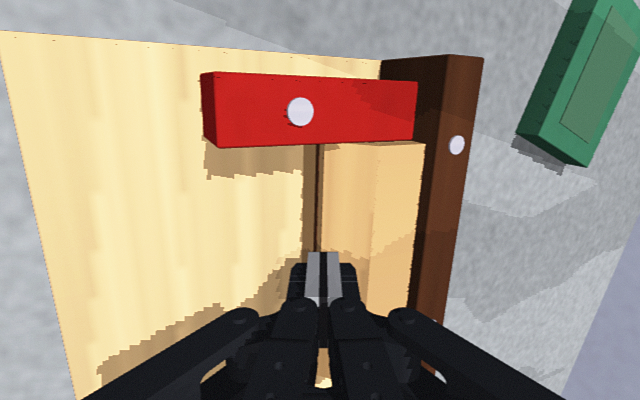

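The last view shows the fingertips (320,275) bearing on the bevel, the end at the stop (370,143) and the back on the fence (420,220). The push is a steady 17 N at 45 degrees, so I hand in.

```bash
python3 -c "
from plant import robot
print(robot.close_job())"
```

```text
the job is handed in; nothing more can be done
None
```

I seated the oak moulding in the jig, flat on the bed, back against the fence and end at the stop, and handed the job in while still pushing about 17 N at 45° on its bevel; I did not touch the glue bottle, pencil cup or green sample.

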